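# Wedge the saw fence tight

### The arm

A 7-joint arm with a two-finger parallel gripper is mounted at the origin on the work surface. World frame = base frame: x ahead of the robot, y to its left, z up, the work surface at z = 0. Lengths are in m, angles in rad, forces in N, time in s.
With the tool pointing down it reaches from about 0.4 to 0.85 m from the base axis. Payload 4.5 kg.
Tool frame: the origin (TCP) lies on the centre line of the jaws, within the pads' length; the fingertips stand 11 mm ahead of it and the grasp point (between the pads) lies 8 mm behind it; z points along the fingers, y is the line along which they close (so a half turn about z gives the same grasp; the last joint's range is limited). The gripper opens to 88 mm and grips with 3 to 60 N. Pads are 18 mm wide; open, the fingers measure 123 mm over their backs; the gripper's body (75 mm by 187 mm) begins 45 mm behind the grasp point.
Start: joints at [-1.204, 0.689, -0.195, 1.565, 0.157, 0.902, -0.215], TCP at [0.204, 0.591, 0.25] pointing down, gripper open.
Joint ranges: [-3.01, 3.01], [-0.46, 2.08], [-1.47, 1.51], [0.13, 2.56], [-1, 4.14], [0.04, 2.09], [-2.66, 2.66]. Speed limits (rad/s): [2.57, 2.57, 3.14, 3.14, 3.14, 3.14, 3.14].

### API

Orientations are given as a unit quaternion [x, y, z, w].
In Python, from plant import * gives the robot as it stands. The module is installed in compiled form; this text tells all that it offers.
- The arm moves only by the tool send_rows, never from a script. Its argument "motion" is a list of rows, each an object of numbers: "x", "y", "z": the shift along the tool's x, y, z in cm; "rx", "ry", "rz": the turn, a rotation vector about the tool's x, y, z in rad; "jaw": the finger opening in cm, from 0 to 8.81. In form: [{"x": .., "y": .., "z": .., "rx": .., "ry": .., "rz": .., "jaw": ..}, ...]. A call has exactly 5 rows; each row shifts and turns the commanded pose from where the row before left it, along the tool's axes as they then stand; what a row does not reach is not made up. A row lasts 1/10 s, in which the tool goes at most 50 mm and 8.59 degrees, less where a joint would pass 70% of its speed; a pose out of reach is approached as far as the arm can. A call is refused whole if a number of a shift passes 5 or a number of a turn 0.15, either way. A call with a gripper value outside its range is refused whole. The fingers move at their own pace and stop on an object; "grip_force" is the grip in N (left out, the last holds). Time passes only in rows, so rows that do not move let the fingers close, or fill a call up. It gives the time, the measured TCP pose, the force, the opening and the grip force at its end, in the units of the state.
- get_state(): the state, without advancing time (a new reading comes with each control period).
- snapshot(name): name is "scene" or "top" or "wrist"; returns a dict with "img" (400x640x3 uint8, red, green, blue), "vertical_fov" (degrees; the focal length in pixels is half the picture's height over the tangent of half this angle, whatever the lens; pixels are square), "cx", "cy" (the principal point, pixels), "D" ([k1, k2, p1, p2, k3] as OpenCV has them; the pictures are not rectified), "extrinsics" (4x4, takes a point from camera to world coordinates). Camera axes: x right, y up, looking along -z (the intrinsics and any distortion apply to the point x, -y, -z); pixel columns grow to the right and rows downward; lengths in m; the calibration is good to about 2 mm. A picture is of the moment at which its call begins. There is no depth.
- finish_job(): hands the job in; it is judged then, once.
The state is a dict: "clock": time; "q": joint angles; "qd": joint speeds; "joint_torque": joint torques, N m; "tool_pos": TCP position; "eef_rot": TCP orientation; "contact_force": force on the tool from outside, world axes, zero at the start; "moment": the same for the moment, N m; "opening": opening from 0.0 (shut) to 1.0 (fully open); "finger_force": force on a finger pad.
Only numpy, scipy, OpenCV 4.12 (cv2) and the standard library are available. Lean on these libraries where they do the work, as an engineer would, in place of code of your own. Each camera call takes 0.05 s, during which the arm holds its last target. There are 200 camera calls.

### The job

The wedge that locks the band saw's fence is only started in its slot. Take the mallet from the rubber mat and knock the wedge in along its slot with several separate light taps until another tap no longer moves it and it sits tight, then lay the mallet back down on the mat. Never hit hard, do not touch the wedge with the gripper, and leave everything else where it is.

Things in the scene. Friction and masses are not known exactly. Their poses are not given: they have to be found in the camera images.
- bracket: fixed steel bracket: plate 200x130x8 mm, cheek 80x30 mm on it, top 56 mm up. Origin on the table, mid slot, in the plane of the cheek's flat face (y = 0), cheek on -y. +x: the way the wedge is driven. Opposite on +y: the fence foot, sprung, slope 1 in 8 matching the wedge; slot width unknown by 3 mm either way, so the wedge starts to bite with its origin at x -46 to +2 mm
- wedge: loose white plastic wedge, 150 mm long, 50 high, 15 wide at the nose, 33 at the tail, nose in the slot, standing on the bracket's plate. Origin on its underside at half length, 12 mm from its flat side (-y). +x points to the nose (the way it is driven), z up. Loose it slides at 1 to 3 N; once it bites, resistance climbs some 5 to 8 N per mm; it sits tight once taps peak at 16 to 22 N; over 26 N is too hard and spoils it
- wedge_head (a point): middle of the wedge's upright tail face, the face to tap, 30 mm above the wedge's underside (38 mm above the table); the face is 33 mm wide, 50 mm high. When tight it still stands 28 to 81 mm out of the slot
- mallet: loose 0.36 kg mallet lying flat on the mat: white cylinder head, 40 mm diameter, 90 mm long, end faces alike, on a wooden handle of 24 x 24 mm section ending in a 34 mm wide, 40 mm high butt. Origin on its underside below the grip. +x points to the head, whose axis lies along y; faces centred at (50, +45, 20) and (50, -45, 20) mm; handle axis 20 mm above the underside; butt ends at x = -170 mm
- mallet_grip (a point): point on the handle's axis, 50 mm from the head's axis, near the centre of mass; 30 mm of handle is free between here and the head
- mat: fixed black rubber mat, 300 x 200 x 4 mm, origin at the centre of its underside, long side along its x, top 4 mm above the table
- wrench: bystander: loose steel spanner, 180 mm, lying flat
- spray: bystander: loose bottle, 68 mm diameter, 170 mm high
- pan: bystander: loose open steel pan 110 x 170 x 50 mm
- tape: bystander: loose roll of clear tape lying flat, 90 mm outside diameter, 24 mm high
- push_block: bystander: loose white push block, 110 x 80 mm, 62 mm high
- bench_brush: bystander: loose hand brush, 200 mm, lying flat
There are look-alikes about, which are no part of the job. What is shaped like the wedge but yellow is not meant.

How it is judged:
On the way, in this order (a step that is already met when the one before it is completed fails the run):
1. the mallet is lifted off the mat (height (world z) of mallet above 0.02 m and contact force between mallet and mat below 0.1 N), for 0.2 s.
2. the mallet strikes the wedge (contact force between mallet and wedge above 1 N).
3. the mallet comes away from the wedge (contact force between mallet and wedge below 0.05 N), for 0.05 s.
4. the mallet strikes the wedge again (contact force between mallet and wedge above 1 N).
5. the wedge sits tight by itself, squeezed by more than 12 N, with the mallet away from it (contact force between mallet and wedge below 0.05 N and contact force between wedge and bracket above 12 N and x of wedge in the frame of bracket above -0.05 m), for 0.2 s.
At the end, for the whole second after the job is handed in: The wedge stands in its slot (its x in the bracket frame above -50 mm), squeezed there with more than 12 N by itself, upright (within 0.06 rad) and in line with the slot (within 0.05 rad), at rest; the mallet lies flat on the mat, its grip point over the mat, released and at rest (contact force between wedge and bracket above 12 N and x of wedge in the frame of bracket above -0.05 m and angle between the x axis of wedge and the x axis of bracket, either way round below 0.05 rad and angle between wedge's own z axis and vertical below 0.06 rad and linear speed of wedge below 0.01 m/s and linear speed of mallet below 0.02 m/s and x of mallet_grip in the frame of mat between -0.15 and 0.15 m and y of mallet_grip in the frame of mat between -0.1 and 0.1 m and contact force between mallet and mat above 0.5 N and height (world z) of mallet_grip below 0.035 m); the robot touches nothing.
It fails at once if the mallet hits or presses the wedge with more than 26 N (contact force between mallet and wedge above 26 N).
It fails at once if the gripper or arm touches the wedge (contact force between any of the fingers, the arm and wedge above 0.5 N).
It fails at once if a bystander is moved by more than 20 mm (distance of any of wrench, spray, pan, tape, push_block, bench_brush from where it was at the start of the episode above 0.02 m).
It also fails if it takes over 58 s, if anything falls off the work surface, if the arm or the gripper's body presses on something with over 40 N, if the wrist force passes 120 N, or if a joint passes its speed limit or range.

## Working session

There is one attempt and no reset: what is moved stays moved. The work goes in short steps, Python scripts to look and compute and a tool call to move; the robot and the scene stay as the last step left them, time stands still between calls to the robot, and variables do not carry over. Pictures are saved under pics/ and viewed, at most 12 in all, crops included, and the job is handed in when it is done.

Besides the shell and the picture viewer there is one more tool, called after "Request:" in YAML: its name, and indented under it one key for each argument. send_rows: Moves the arm, as the interface text tells. Its arguments: {"type":"object","properties":{"motion":{"type":"array"},"grip_force":{"type":"number"}},"required":["motion"]}

```bash
mkdir -p pics
cat > h.py <<'E'
from plant import *
import numpy as np, cv2
from scipy.spatial.transform import Rotation as R
def snap(n,f):
    s=snapshot(n); cv2.imwrite('pics/'+f+'.png',s['img'][:,:,::-1]); np.savez('pics/'+f+'.npz',**{k:v for k,v in s.items()}); return s
def ray(f,px,z):
    s=np.load('pics/'+f+'.npz'); fl=200/np.tan(np.radians(float(s['vertical_fov']))/2)
    K=np.array([[fl,0,float(s['cx'])],[0,fl,float(s['cy'])],[0,0,1]])
    u=cv2.undistortPoints(np.array(px,float).reshape(-1,1,2),K,np.array(s['D'],float)).reshape(-1,2)
    E=s['extrinsics']; d=np.c_[u[:,0],-u[:,1],-np.ones(len(u))]@E[:3,:3].T; o=E[:3,3]
    z=np.broadcast_to(z,len(u)); return o+d*((z-o[2])/d[:,2])[:,None]
E
python3 - <<'E'
from h import *
snap('top','t0');snap('scene','s0')
st=get_state();print(st)
a=cv2.imread('pics/t0.png');cv2.imwrite('pics/t0b.png',cv2.resize(a,(800,500),interpolation=cv2.INTER_CUBIC))
E
```

```text
{'clock': 0.1, 'q': array([-1.2041964 ,  0.68989973, -0.19448935,  1.5662082 ,  0.15730845,
        0.90250616, -0.21509541]), 'qd': array([-0.000392  , -0.00296898,  0.00082823, -0.00239564,  0.00122324,
       -0.00063608, -0.00118067]), 'joint_torque': array([-3.92354355e-03, -5.28501248e+01, -1.27168290e+00, -1.53835845e+01,
       -5.25594957e-02,  1.94998298e-03,  3.75908610e-05]), 'tool_pos': array([0.20406405, 0.59018068, 0.24899816]), 'eef_rot': array([ 1.65604213e-01,  9.86191958e-01, -8.13633444e-04, -6.32547772e-05]), 'contact_force': array([ 0.06427689, -0.48072135,  0.75053599]), 'moment': array([-0.00341231, -0.0299357 , -0.00705524]), 'finger_force': 0.0, 'opening': 0.9977541967815026}
```

View pics/t0b.png

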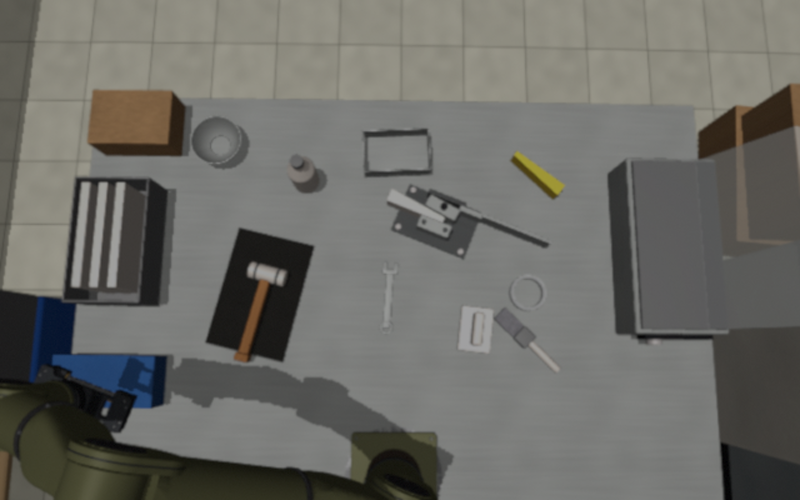

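View pics/s0.png

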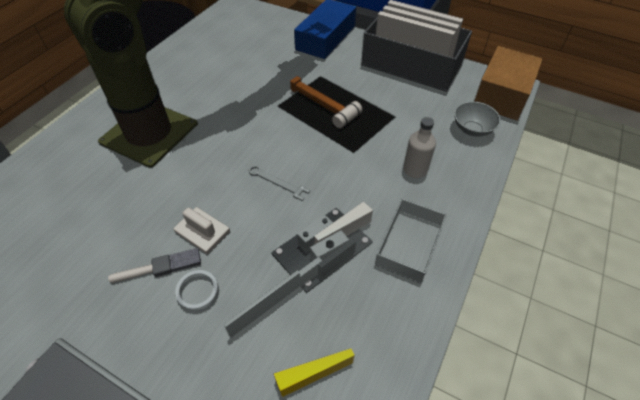

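The top view (800 px) shows the mallet on the mat with its head at about (267,274) and butt at (243,357). The white wedge has its tail at about (391,198) and its nose toward (445,217). The pan is just above the wedge and the bottle is at (302,170). Next I'll enlarge the mallet and bracket.

Run:
```python
import cv2,numpy as np
a=cv2.imread('pics/t0.png')
# mallet crop x160-260,y180-295 ; bracket crop x300-400,y140-215
m=cv2.resize(a[180:300,160:260],None,fx=5,fy=5,interpolation=cv2.INTER_CUBIC)[:,:400]
b=cv2.resize(a[140:215,300:380],None,fx=5,fy=5,interpolation=cv2.INTER_CUBIC)
c=np.zeros((600,800,3),np.uint8);c[:600,:400]=m;c[:375,400:]=b
cv2.imwrite('pics/c0.png',c)
```

```text
(no output)
```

View pics/c0.png

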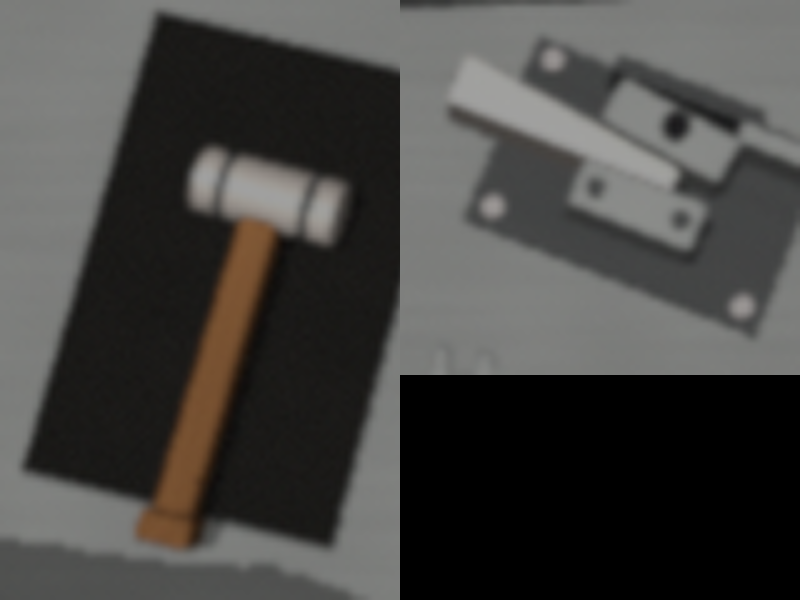

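The crop shows the handle axis running from about (257,220) to (178,510), with the head centre at (270,196). The wedge's top tail corners are at (470,55) and (450,103), and its flat edge runs to (672,190).

Run:
```python
from h import *
np.set_printoptions(precision=4,suppress=True)
L=lambda p:np.array(p)/5.+[160,180]-.4
B=lambda p:(np.array(p)-[400,0])/5.+[300,140]-.4
h=ray('t0',L([[257,222],[178,512]]),.036)
hd=ray('t0',L([[270,196]]),.024)
w=ray('t0',B([[470,55],[450,103],[680,170],[672,190]]),.058)
ck=ray('t0',B([[570,202],[690,250]]),.056)
pl=ray('t0',B([[540,38],[465,220],[755,337]]),.008)
mat=ray('t0',L([[158,12],[22,470],[332,547]]),.004)
print(h,hd,w,ck,pl,mat,sep='\n')
d=h[0]-h[1];print('mallet yaw',np.degrees(np.arctan2(d[1],d[0])))
for i,j in((1,3),(0,2)):
  d=w[j]-w[i];print('wedge',np.degrees(np.arctan2(d[1],d[0])),np.linalg.norm(d))
d=ck[1]-ck[0];print(np.degrees(np.arctan2(d[1],d[0])))
d=pl[2]-pl[1];print(np.degrees(np.arctan2(d[1],d[0])),np.linalg.norm(d))
d=mat[0]-mat[1];print(np.degrees(np.arctan2(d[1],d[0])),np.linalg.norm(d))
st=get_state();print(R.from_quat(st['eef_rot']).as_matrix())
# bystanders
print(ray('t0',np.array([[303,160],[365,130],[432,130],[432,175],[365,175],[390,265]])*.8,.05))
```

```text
[[0.4641 0.3229 0.036 ]
 [0.2882 0.3624 0.036 ]]
[[0.4817 0.3183 0.024 ]]
[[ 0.6944  0.0104  0.058 ]
 [ 0.6635  0.0225  0.058 ]
 [ 0.6227 -0.1201  0.058 ]
 [ 0.61   -0.1151  0.058 ]]
[[ 0.6021 -0.0523  0.056 ]
 [ 0.5729 -0.1262  0.056 ]]
[[ 0.7202 -0.0346  0.008 ]
 [ 0.5998  0.0124  0.008 ]
 [ 0.5265 -0.1717  0.008 ]]
[[0.6015 0.3994 0.004 ]
 [0.3123 0.4679 0.004 ]
 [0.2676 0.2748 0.004 ]]
mallet yaw -12.648651946323824
wedge -111.25766619691841 0.14758874597656338
wedge -118.79003244483545 0.1488811961078482
-111.60261660183414
-111.70855142245944 0.1982315426627646
-13.336842968181179 0.2972264839547755
[[-0.9452  0.3266 -0.0004]
 [ 0.3266  0.9451 -0.0016]
 [-0.0001 -0.0016 -1.    ]]
[[ 0.7675  0.2355  0.05  ]
 [ 0.849   0.0808  0.05  ]
 [ 0.8514 -0.09    0.05  ]
 [ 0.7323 -0.0898  0.05  ]
 [ 0.7302  0.0786  0.05  ]
 [ 0.5027  0.0132  0.05  ]]
```

Request:
send_rows:
  motion:
    - {"rz":-0.11}
    - {"x":-3.7,"y":-2.5}
    - {"x":-3.7,"y":-2.5}
    - {"x":-3.7,"y":-2.5}
    - {"x":-3.7,"y":-2.5}
  grip_force: 60

```text
schema error: expected keys x, y, z, rx, ry, rz, jaw
```

Request:
send_rows:
  motion:
    - {"x":-3.6,"y":-2.6,"z":0.5,"jaw":7}
    - {"x":-3.6,"y":-2.6,"z":0.5}
    - {"x":-3.6,"y":-2.6,"z":2}
    - {"x":-3.6,"y":-2.6,"z":2}
    - {"z":2}

```text
schema error: expected keys x, y, z, rx, ry, rz, jaw
```

Run:
```python
from h import *
s=snap('wrist','w0');st=get_state();print(st['clock'],st['tool_pos'],R.from_quat(st['eef_rot']).as_matrix().round(4),st['opening'],st['contact_force'])
```

```text
0.15 [0.20409002 0.59028051 0.24911486] [[-9.451e-01  3.267e-01 -3.000e-04]
 [ 3.267e-01  9.451e-01 -1.300e-03]
 [-1.000e-04 -1.300e-03 -1.000e+00]] 0.9997968974550242 [-1.09867344  0.22300362  0.47746412]
```

View pics/w0.png

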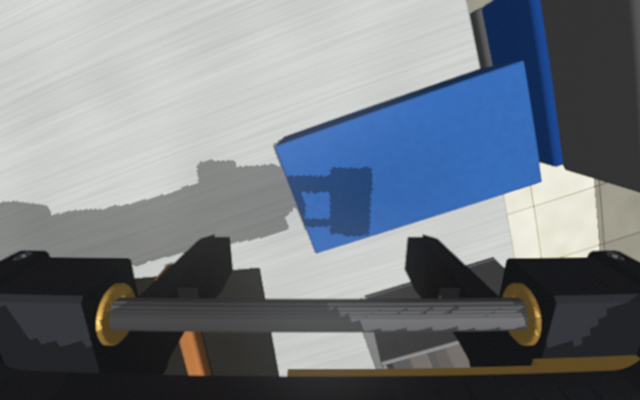

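The moves were refused because every row needs all its keys. The picture is from the start pose and shows only the blue box below. I'm sending the moves again with full rows.

Request:
send_rows:
  motion:
    - {"x":0,"y":0,"z":0,"rx":0,"ry":0,"rz":-0.11,"jaw":8.8}
    - {"x":-3.7,"y":-2.5,"z":0,"rx":0,"ry":0,"rz":0,"jaw":8.8}
    - {"x":-3.7,"y":-2.5,"z":0,"rx":0,"ry":0,"rz":0,"jaw":8.8}
    - {"x":-3.7,"y":-2.5,"z":0,"rx":0,"ry":0,"rz":0,"jaw":8.8}
    - {"x":-3.7,"y":-2.5,"z":0,"rx":0,"ry":0,"rz":0,"jaw":8.8}
  grip_force: 60

```text
clock: 0.65
tool_pos: [0.3273, 0.459, 0.2495]
eef_rot: [0.111, 0.994, -0.0, -0.0]
contact_force: [0.8, 0.3, 0.3]
opening: 0.996
finger_force: 0.0
```

Request:
send_rows:
  motion:
    - {"x":-3.6,"y":-2.6,"z":0.5,"rx":0,"ry":0,"rz":0,"jaw":8}
    - {"x":-3.6,"y":-2.6,"z":0.5,"rx":0,"ry":0,"rz":0,"jaw":7}
    - {"x":-3.6,"y":-2.6,"z":2,"rx":0,"ry":0,"rz":0,"jaw":7}
    - {"x":-3.6,"y":-2.6,"z":2,"rx":0,"ry":0,"rz":0,"jaw":7}
    - {"x":0,"y":0,"z":2,"rx":0,"ry":0,"rz":0,"jaw":7}

```text
clock: 1.15
tool_pos: [0.4494, 0.3196, 0.1787]
eef_rot: [0.117, 0.993, -0.002, 0.002]
contact_force: [-0.1, 1.0, -1.0]
opening: 0.795
finger_force: 0.0
```

Run:
```python
from h import *
s=snap('wrist','w1');st=get_state();print(st['clock'],st['tool_pos'],R.from_quat(st['eef_rot']).as_matrix().round(4),st['opening'],st['contact_force'])
```

```text
1.2 [0.44530944 0.32195615 0.17588635] [[-0.9736  0.228  -0.0029]
 [ 0.228   0.9736 -0.0056]
 [ 0.0016 -0.0062 -1.    ]] 0.7960160844726963 [-1.20223924  0.12898113 -2.56509488]
```

View pics/w1.png

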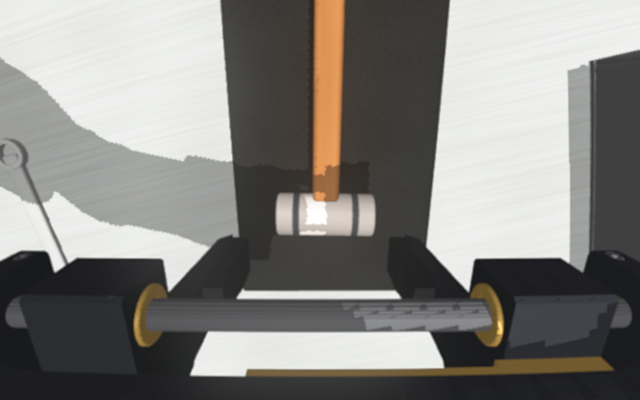

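The wrist view shows the handle at columns 314–342, with its axis at about (326,190) and (329,20). The head spans columns 276–375 and rows 193–236.

Run:
```python
from h import *
np.set_printoptions(precision=4,suppress=True)
h=ray('w1',[[326.5,190],[329,20]],.036);d=h[0]-h[1];print(h,np.degrees(np.arctan2(d[1],d[0])))
print(ray('w1',[[325.5,214]],[.03]),ray('w1',[[276,214],[375,214]],[.024,.024]))
st=get_state();print(st['tool_pos'],R.from_quat(st['eef_rot']).as_matrix())
```

```text
[[0.4537 0.3256 0.036 ]
 [0.32   0.3584 0.036 ]] -13.813447120323453
[[0.478  0.3191 0.03  ]] [[0.4693 0.2726 0.024 ]
 [0.4911 0.3648 0.024 ]]
[0.4453 0.322  0.1759] [[-0.9736  0.228  -0.0029]
 [ 0.228   0.9736 -0.0056]
 [ 0.0016 -0.0062 -1.    ]]
```

Request:
send_rows:
  motion:
    - {"x":0.35,"y":0.55,"z":2,"rx":0,"ry":0,"rz":0,"jaw":7}
    - {"x":0,"y":0,"z":4,"rx":0,"ry":0,"rz":0,"jaw":7}
    - {"x":0,"y":0,"z":4,"rx":0,"ry":0,"rz":0,"jaw":7}
    - {"x":0,"y":0,"z":2,"rx":0,"ry":0,"rz":0,"jaw":7}
    - {"x":0,"y":0,"z":0,"rx":0,"ry":0,"rz":0,"jaw":7}

```text
clock: 1.7
tool_pos: [0.4394, 0.3334, 0.0574]
eef_rot: [0.11, 0.994, -0.002, -0.002]
contact_force: [-0.0, 1.2, -0.2]
opening: 0.793
finger_force: 0.0
```

Request:
send_rows:
  motion:
    - {"x":-0.27,"y":-0.45,"z":0,"rx":0,"ry":0,"rz":0,"jaw":7}
    - {"x":0,"y":0,"z":1.8,"rx":0,"ry":0,"rz":0,"jaw":7}
    - {"x":0,"y":0,"z":1,"rx":0,"ry":0,"rz":0,"jaw":7}
    - {"x":0,"y":0,"z":0.9,"rx":0,"ry":0,"rz":0,"jaw":7}
    - {"x":0,"y":0,"z":0,"rx":0,"ry":0,"rz":0,"jaw":7}

```text
clock: 2.2
tool_pos: [0.4431, 0.3284, 0.0225]
eef_rot: [0.111, 0.994, -0.0, -0.0]
contact_force: [0.8, -0.0, -0.0]
opening: 0.795
finger_force: 0.0
```

Request:
send_rows:
  motion:
    - {"x":0,"y":0,"z":0,"rx":0,"ry":0,"rz":0,"jaw":4}
    - {"x":0,"y":0,"z":0,"rx":0,"ry":0,"rz":0,"jaw":3}
    - {"x":0,"y":0,"z":0,"rx":0,"ry":0,"rz":0,"jaw":1}
    - {"x":0,"y":0,"z":0,"rx":0,"ry":0,"rz":0,"jaw":0}
    - {"x":0,"y":0,"z":0,"rx":0,"ry":0,"rz":0,"jaw":0}
  grip_force: 60

```text
clock: 2.7
tool_pos: [0.4434, 0.3285, 0.0229]
eef_rot: [0.111, 0.994, 0.0, 0.0]
contact_force: [0.5, 0.5, -0.6]
opening: 0.367
finger_force: 0.0
```

Request:
send_rows:
  motion:
    - {"x":0,"y":0,"z":0.35,"rx":0,"ry":0,"rz":0,"jaw":3}
    - {"x":0,"y":0,"z":0,"rx":0,"ry":0,"rz":0,"jaw":0}
    - {"x":0,"y":0,"z":0,"rx":0,"ry":0,"rz":0,"jaw":0}
    - {"x":0,"y":0,"z":0,"rx":0,"ry":0,"rz":0,"jaw":0}
    - {"x":0,"y":0,"z":0,"rx":0,"ry":0,"rz":0,"jaw":0}
  grip_force: 60

```text
clock: 3.2
tool_pos: [0.4431, 0.3282, 0.019]
eef_rot: [0.111, 0.994, -0.0, -0.0]
contact_force: [-0.1, 0.7, -2.5]
opening: 0.273
finger_force: 59.9
```

Request:
send_rows:
  motion:
    - {"x":0,"y":0,"z":-0.5,"rx":0,"ry":0,"rz":0,"jaw":0}
    - {"x":0,"y":0,"z":-2,"rx":0,"ry":0,"rz":0,"jaw":0}
    - {"x":0,"y":0,"z":-3,"rx":0,"ry":0,"rz":0,"jaw":0}
    - {"x":0,"y":0,"z":-3,"rx":0,"ry":0,"rz":0,"jaw":0}
    - {"x":0,"y":0,"z":0,"rx":0,"ry":0,"rz":0,"jaw":0}

```text
clock: 3.7
tool_pos: [0.4452, 0.33, 0.1078]
eef_rot: [0.111, 0.994, 0.003, 0.002]
contact_force: [1.5, 0.8, -3.3]
opening: 0.266
finger_force: 59.9
```

Request:
send_rows:
  motion:
    - {"x":0,"y":0,"z":0,"rx":0,"ry":0,"rz":0.08,"jaw":0}
    - {"x":0,"y":0,"z":0,"rx":0,"ry":0,"rz":0.07,"jaw":0}
    - {"x":-3.7,"y":-1.5,"z":0,"rx":0,"ry":0,"rz":0,"jaw":0}
    - {"x":-3.7,"y":-1.5,"z":0,"rx":0,"ry":0,"rz":0,"jaw":0}
    - {"x":-3.7,"y":-1.5,"z":0,"rx":0,"ry":0,"rz":0,"jaw":0}

```text
clock: 4.2
tool_pos: [0.5305, 0.245, 0.1032]
eef_rot: [0.185, 0.983, -0.001, -0.001]
contact_force: [0.9, 0.8, -3.8]
opening: 0.267
finger_force: 59.9
```

Request:
send_rows:
  motion:
    - {"x":-3.7,"y":-1.5,"z":0,"rx":0,"ry":0,"rz":0,"jaw":0}
    - {"x":-3.7,"y":-1.5,"z":0,"rx":0,"ry":0,"rz":0,"jaw":0}
    - {"x":-3.7,"y":-1.5,"z":0,"rx":0,"ry":0,"rz":0,"jaw":0}
    - {"x":-3.7,"y":-1.5,"z":0,"rx":0,"ry":0,"rz":0,"jaw":0}
    - {"x":-3.6,"y":-1.6,"z":0,"rx":0,"ry":0,"rz":0,"jaw":0}

```text
clock: 4.7
tool_pos: [0.6743, 0.1068, 0.1028]
eef_rot: [0.185, 0.983, -0.0, -0.001]
contact_force: [0.2, 0.6, -3.1]
opening: 0.268
finger_force: 59.9
```

Request:
send_rows:
  motion:
    - {"x":0,"y":0,"z":0,"rx":0,"ry":0,"rz":0,"jaw":0}
    - {"x":0,"y":0,"z":0,"rx":0,"ry":0,"rz":0,"jaw":0}
    - {"x":0,"y":0,"z":0,"rx":0,"ry":0,"rz":0,"jaw":0}
    - {"x":0,"y":0,"z":0,"rx":0,"ry":0,"rz":0,"jaw":0}
    - {"x":0,"y":0,"z":0,"rx":0,"ry":0,"rz":0,"jaw":0}

```text
clock: 5.2
tool_pos: [0.6732, 0.1097, 0.1041]
eef_rot: [0.184, 0.983, 0.0, -0.0]
contact_force: [0.6, 0.2, -3.1]
opening: 0.263
finger_force: 59.9
```

Run:
```python
from h import *
snap('top','t2');snap('wrist','w2');snap('scene','s2');st=get_state();print(st['clock'],st['tool_pos'],R.from_quat(st['eef_rot']).as_matrix().round(4),st['contact_force'],st['moment'])
a=cv2.imread('pics/t2.png')[120:220,240:400];a=cv2.resize(a,None,fx=3,fy=3,interpolation=cv2.INTER_CUBIC)
b=cv2.resize(cv2.imread('pics/w2.png')[:300],None,fx=.94,fy=.94)
c=np.zeros((590,640,3),np.uint8);c[:300,:480]=a;c[302:302+b.shape[0],:b.shape[1]]=b
cv2.imwrite('pics/c2.png',c)
```

```text
5.35 [0.67373749 0.10888111 0.10431058] [[-9.317e-01  3.633e-01 -0.000e+00]
 [ 3.633e-01  9.317e-01  1.000e-04]
 [ 1.000e-04  0.000e+00 -1.000e+00]] [ 0.02261498 -0.57764023 -3.47362821] [-0.07723086 -0.05311391 -0.03562485]
```

View pics/c2.png

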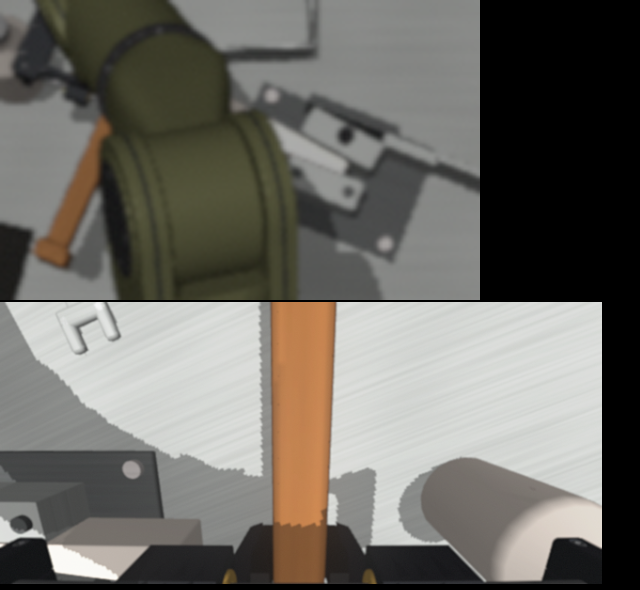

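The top view shows the arm over the mallet, with the wedge and bracket unmoved. The wrist view shows the handle straight in the jaws. The wedge's lower tail corner is at composite (200,520), which is wrist pixel (213,232), and the bottle is clear on the right.

Run:
```python
from h import *
a=ray('w2',[[213,232],[203,260]],[.008,.058]);print(a)
print(ray('w2',[[165/.94,(452-302)/.94]],.008)) # plate corner (bracket plate, expected .5998 .0124)
a=cv2.imread('pics/s2.png')[140:290,300:460];cv2.imwrite('pics/s2c.png',cv2.resize(a,None,fx=4,fy=4,interpolation=cv2.INTER_CUBIC))
```

```text
[[0.66510903 0.02453813 0.008     ]
 [0.6662622  0.03439698 0.058     ]]
[[0.60388232 0.02452842 0.008     ]]
```

View pics/s2c.png

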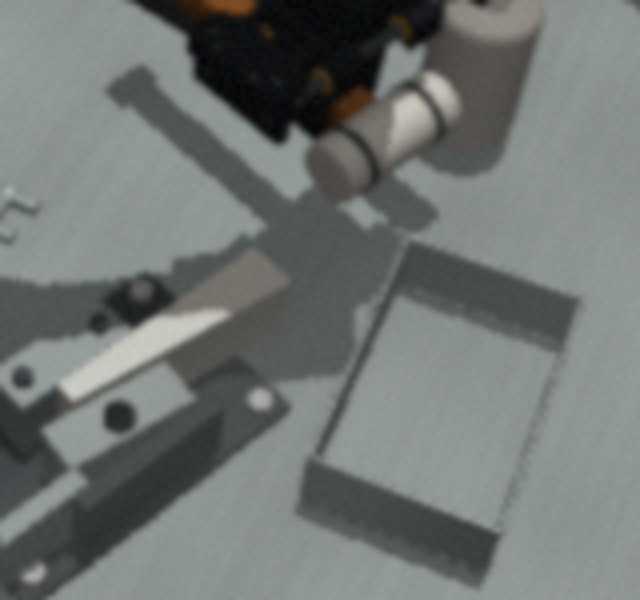

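The scene crop shows the mallet head with its front face centred at crop (335,170), scene pixel (384,182.5). The wedge's tail top corners are at (258,250) and (290,285), and the pan's near corner is at (410,245).

Run:
```python
from h import *
f=lambda p:np.array(p)/4.+[300,140]-.4
print(ray('s2',f([[335,170]]),.109), ray('s2',f([[258,250],[290,285],[62,390]]),.058), ray('s2',f([[407,240],[300,510]]),[.05,0.]))
```

```text
[[0.69739594 0.05576644 0.109     ]] [[ 0.67017682  0.02048017  0.058     ]
 [ 0.69701465  0.00615072  0.058     ]
 [ 0.61600972 -0.11886212  0.058     ]] [[ 0.74296162  0.07522864  0.05      ]
 [ 0.75367515 -0.09297367  0.        ]]
```

Request:
send_rows:
  motion:
    - {"x":-0.1,"y":0,"z":2.4,"rx":0,"ry":0,"rz":0,"jaw":0}
    - {"x":0,"y":0,"z":2.4,"rx":0,"ry":0,"rz":0,"jaw":0}
    - {"x":0,"y":0,"z":1.6,"rx":0,"ry":0,"rz":0,"jaw":0}
    - {"x":0,"y":0,"z":0.8,"rx":0,"ry":0,"rz":0,"jaw":0}
    - {"x":0,"y":0,"z":0,"rx":0,"ry":0,"rz":0,"jaw":0}

```text
clock: 5.85
tool_pos: [0.6742, 0.1079, 0.0311]
eef_rot: [0.185, 0.983, -0.0, -0.001]
contact_force: [-0.1, -0.7, -3.0]
opening: 0.266
finger_force: 59.9
```

Request:
send_rows:
  motion:
    - {"x":0,"y":-1,"z":0,"rx":0,"ry":0,"rz":0,"jaw":0}
    - {"x":0,"y":-1,"z":0,"rx":0,"ry":0,"rz":0,"jaw":0}
    - {"x":0,"y":-0.6,"z":0,"rx":0,"ry":0,"rz":0,"jaw":0}
    - {"x":0,"y":-0.3,"z":0,"rx":0,"ry":0,"rz":0,"jaw":0}
    - {"x":0,"y":0,"z":0,"rx":0,"ry":0,"rz":0,"jaw":0}

```text
clock: 6.35
tool_pos: [0.6644, 0.0798, 0.0326]
eef_rot: [0.186, 0.983, -0.0, 0.0]
contact_force: [0.6, -0.1, -3.0]
opening: 0.267
finger_force: 59.9
```

Request:
send_rows:
  motion:
    - {"x":0,"y":-0.2,"z":0,"rx":0,"ry":0,"rz":0,"jaw":0}
    - {"x":0,"y":-0.2,"z":0,"rx":0,"ry":0,"rz":0,"jaw":0}
    - {"x":0,"y":-0.2,"z":0,"rx":0,"ry":0,"rz":0,"jaw":0}
    - {"x":0,"y":-0.2,"z":0,"rx":0,"ry":0,"rz":0,"jaw":0}
    - {"x":0,"y":0,"z":0,"rx":0,"ry":0,"rz":0,"jaw":0}

```text
clock: 6.85
tool_pos: [0.6616, 0.0736, 0.0322]
eef_rot: [0.185, 0.983, 0.0, 0.0]
contact_force: [-0.0, -0.3, -4.1]
opening: 0.266
finger_force: 59.9
```

Request:
send_rows:
  motion:
    - {"x":0,"y":-0.2,"z":0,"rx":0,"ry":0,"rz":0,"jaw":0}
    - {"x":0,"y":-0.2,"z":0,"rx":0,"ry":0,"rz":0,"jaw":0}
    - {"x":0,"y":-0.2,"z":0,"rx":0,"ry":0,"rz":0,"jaw":0}
    - {"x":0,"y":-0.2,"z":0,"rx":0,"ry":0,"rz":0,"jaw":0}
    - {"x":0,"y":-0.2,"z":0,"rx":0,"ry":0,"rz":0,"jaw":0}

```text
clock: 7.35
tool_pos: [0.6578, 0.064, 0.0322]
eef_rot: [0.185, 0.983, 0.0, 0.0]
contact_force: [0.7, 2.0, -3.7]
opening: 0.266
finger_force: 59.9
```

Run:
```python
from h import *
snap('scene','s3');st=get_state();print(st['clock'],st['tool_pos'],st['contact_force'])
a=cv2.imread('pics/s3.png')[150:280,290:430];cv2.imwrite('pics/s3c.png',cv2.resize(a,None,fx=4,fy=4,interpolation=cv2.INTER_CUBIC))
```

```text
7.4 [0.65756862 0.06344196 0.03216424] [-0.1192275   0.74845736 -3.4625298 ]
```

View pics/s3c.png

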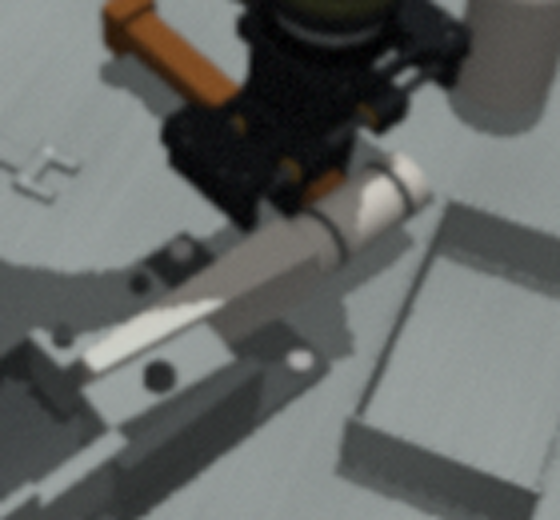

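The mallet face sits square on the wedge tail at crop (330,245) and the wedge has started sliding. Now single taps, each adding about 3 mm, with a force reading after each.

Request:
send_rows:
  motion:
    - {"x":0,"y":0.6,"z":0,"rx":0,"ry":0,"rz":0,"jaw":0}
    - {"x":0,"y":-0.2,"z":0,"rx":0,"ry":0,"rz":0,"jaw":0}
    - {"x":0,"y":-0.4,"z":0,"rx":0,"ry":0,"rz":0,"jaw":0}
    - {"x":0,"y":-0.3,"z":0,"rx":0,"ry":0,"rz":0,"jaw":0}
    - {"x":0,"y":0,"z":0,"rx":0,"ry":0,"rz":0,"jaw":0}

```text
clock: 7.9
tool_pos: [0.6565, 0.0604, 0.0322]
eef_rot: [0.186, 0.983, -0.0, -0.0]
contact_force: [-0.1, 0.2, -3.3]
opening: 0.261
finger_force: 59.9
```

Request:
send_rows:
  motion:
    - {"x":0,"y":0.6,"z":0,"rx":0,"ry":0,"rz":0,"jaw":0}
    - {"x":0,"y":-0.2,"z":0,"rx":0,"ry":0,"rz":0,"jaw":0}
    - {"x":0,"y":-0.4,"z":0,"rx":0,"ry":0,"rz":0,"jaw":0}
    - {"x":0,"y":-0.3,"z":0,"rx":0,"ry":0,"rz":0,"jaw":0}
    - {"x":0,"y":0,"z":0,"rx":0,"ry":0,"rz":0,"jaw":0}

```text
clock: 8.4
tool_pos: [0.6554, 0.0576, 0.0322]
eef_rot: [0.186, 0.983, -0.0, -0.0]
contact_force: [1.1, -0.9, -3.0]
opening: 0.265
finger_force: 59.9
```

Request:
send_rows:
  motion:
    - {"x":0,"y":0.6,"z":0,"rx":0,"ry":0,"rz":0,"jaw":0}
    - {"x":0,"y":-0.2,"z":0,"rx":0,"ry":0,"rz":0,"jaw":0}
    - {"x":0,"y":-0.4,"z":0,"rx":0,"ry":0,"rz":0,"jaw":0}
    - {"x":0,"y":-0.3,"z":0,"rx":0,"ry":0,"rz":0,"jaw":0}
    - {"x":0,"y":0,"z":0,"rx":0,"ry":0,"rz":0,"jaw":0}

```text
clock: 8.9
tool_pos: [0.6543, 0.0549, 0.0322]
eef_rot: [0.186, 0.983, -0.0, -0.0]
contact_force: [-0.6, 0.5, -2.7]
opening: 0.263
finger_force: 59.9
```

Request:
send_rows:
  motion:
    - {"x":0,"y":0.6,"z":0,"rx":0,"ry":0,"rz":0,"jaw":0}
    - {"x":0,"y":-0.2,"z":0,"rx":0,"ry":0,"rz":0,"jaw":0}
    - {"x":0,"y":-0.4,"z":0,"rx":0,"ry":0,"rz":0,"jaw":0}
    - {"x":0,"y":-0.3,"z":0,"rx":0,"ry":0,"rz":0,"jaw":0}
    - {"x":0,"y":0,"z":0,"rx":0,"ry":0,"rz":0,"jaw":0}

```text
clock: 9.4
tool_pos: [0.6532, 0.0521, 0.0322]
eef_rot: [0.186, 0.983, -0.0, -0.0]
contact_force: [0.6, -0.3, -2.7]
opening: 0.264
finger_force: 59.9
```

Request:
send_rows:
  motion:
    - {"x":0,"y":0.6,"z":0,"rx":0,"ry":0,"rz":0,"jaw":0}
    - {"x":0,"y":-0.2,"z":0,"rx":0,"ry":0,"rz":0,"jaw":0}
    - {"x":0,"y":-0.4,"z":0,"rx":0,"ry":0,"rz":0,"jaw":0}
    - {"x":0,"y":-0.3,"z":0,"rx":0,"ry":0,"rz":0,"jaw":0}
    - {"x":0,"y":0,"z":0,"rx":0,"ry":0,"rz":0,"jaw":0}

```text
clock: 9.9
tool_pos: [0.6521, 0.0495, 0.0322]
eef_rot: [0.186, 0.983, -0.0, -0.0]
contact_force: [-0.3, -0.3, -3.7]
opening: 0.267
finger_force: 59.9
```

Request:
send_rows:
  motion:
    - {"x":0,"y":0.6,"z":0,"rx":0,"ry":0,"rz":0,"jaw":0}
    - {"x":0,"y":-0.2,"z":0,"rx":0,"ry":0,"rz":0,"jaw":0}
    - {"x":0,"y":-0.4,"z":0,"rx":0,"ry":0,"rz":0,"jaw":0}
    - {"x":0,"y":-0.3,"z":0,"rx":0,"ry":0,"rz":0,"jaw":0}
    - {"x":0,"y":0,"z":0,"rx":0,"ry":0,"rz":0,"jaw":0}

```text
clock: 10.4
tool_pos: [0.651, 0.0476, 0.0322]
eef_rot: [0.185, 0.983, 0.0, -0.0]
contact_force: [-0.9, 1.5, -4.1]
opening: 0.269
finger_force: 59.9
```

Run:
```python
from h import *
snap('scene','s4');st=get_state();print(st['clock'],st['tool_pos'],st['contact_force'])
a=cv2.imread('pics/s4.png')[150:280,290:430];cv2.imwrite('pics/s4c.png',cv2.resize(a,None,fx=4,fy=4,interpolation=cv2.INTER_CUBIC))
```

```text
10.45 [0.65099086 0.04765694 0.03220808] [ 0.74019721  2.2632527  -3.0448175 ]
```

View pics/s4c.png

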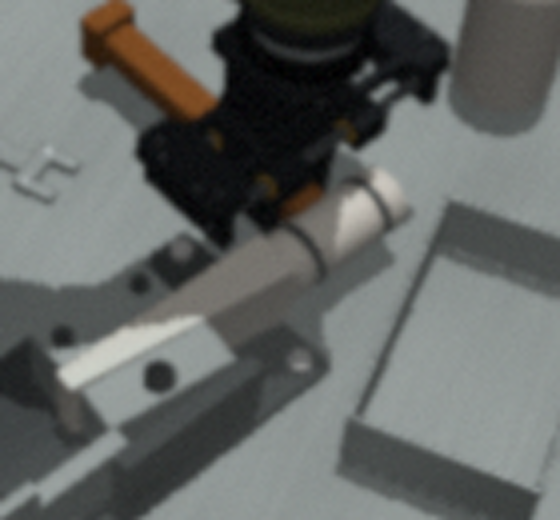

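The nose now shows past the cheek and the force holds at about 2 N with 0.9 mm of lag, so it is beginning to bite. I'll use smaller increments from here.

Request:
send_rows:
  motion:
    - {"x":0,"y":0.8,"z":0,"rx":0,"ry":0,"rz":0,"jaw":0}
    - {"x":0,"y":-0.3,"z":0,"rx":0,"ry":0,"rz":0,"jaw":0}
    - {"x":0,"y":-0.4,"z":0,"rx":0,"ry":0,"rz":0,"jaw":0}
    - {"x":0,"y":-0.3,"z":0,"rx":0,"ry":0,"rz":0,"jaw":0}
    - {"x":0,"y":0,"z":0,"rx":0,"ry":0,"rz":0,"jaw":0}

```text
clock: 10.95
tool_pos: [0.6502, 0.0457, 0.0322]
eef_rot: [0.185, 0.983, 0.0, -0.0]
contact_force: [-0.2, 2.3, -3.3]
opening: 0.266
finger_force: 59.9
```

Request:
send_rows:
  motion:
    - {"x":0,"y":0.8,"z":0,"rx":0,"ry":0,"rz":0,"jaw":0}
    - {"x":0,"y":-0.3,"z":0,"rx":0,"ry":0,"rz":0,"jaw":0}
    - {"x":0,"y":-0.4,"z":0,"rx":0,"ry":0,"rz":0,"jaw":0}
    - {"x":0,"y":-0.3,"z":0,"rx":0,"ry":0,"rz":0,"jaw":0}
    - {"x":0,"y":0,"z":0,"rx":0,"ry":0,"rz":0,"jaw":0}

```text
clock: 11.45
tool_pos: [0.6496, 0.0439, 0.0322]
eef_rot: [0.185, 0.983, 0.0, -0.0]
contact_force: [0.4, 2.1, -4.1]
opening: 0.266
finger_force: 59.9
```

Request:
send_rows:
  motion:
    - {"x":0,"y":0.8,"z":0,"rx":0,"ry":0,"rz":0,"jaw":0}
    - {"x":0,"y":-0.3,"z":0,"rx":0,"ry":0,"rz":0,"jaw":0}
    - {"x":0,"y":-0.4,"z":0,"rx":0,"ry":0,"rz":0,"jaw":0}
    - {"x":0,"y":-0.4,"z":0,"rx":0,"ry":0,"rz":0,"jaw":0}
    - {"x":0,"y":0,"z":0,"rx":0,"ry":0,"rz":0,"jaw":0}

```text
clock: 11.95
tool_pos: [0.6485, 0.0415, 0.0322]
eef_rot: [0.185, 0.983, 0.001, -0.0]
contact_force: [-0.4, 3.1, -3.6]
opening: 0.265
finger_force: 59.9
```

Request:
send_rows:
  motion:
    - {"x":0,"y":0.8,"z":0,"rx":0,"ry":0,"rz":0,"jaw":0}
    - {"x":0,"y":-0.3,"z":0,"rx":0,"ry":0,"rz":0,"jaw":0}
    - {"x":0,"y":-0.4,"z":0,"rx":0,"ry":0,"rz":0,"jaw":0}
    - {"x":0,"y":-0.4,"z":0,"rx":0,"ry":0,"rz":0,"jaw":0}
    - {"x":0,"y":0,"z":0,"rx":0,"ry":0,"rz":0,"jaw":0}

```text
clock: 12.45
tool_pos: [0.6475, 0.039, 0.0323]
eef_rot: [0.185, 0.983, 0.001, 0.0]
contact_force: [0.1, 4.5, -4.6]
opening: 0.269
finger_force: 59.8
```

Request:
send_rows:
  motion:
    - {"x":0,"y":0.8,"z":0,"rx":0,"ry":0,"rz":0,"jaw":0}
    - {"x":0,"y":-0.3,"z":0,"rx":0,"ry":0,"rz":0,"jaw":0}
    - {"x":0,"y":-0.4,"z":0,"rx":0,"ry":0,"rz":0,"jaw":0}
    - {"x":0,"y":-0.3,"z":0,"rx":0,"ry":0,"rz":0,"jaw":0}
    - {"x":0,"y":0,"z":0,"rx":0,"ry":0,"rz":0,"jaw":0}

```text
clock: 12.95
tool_pos: [0.6476, 0.0383, 0.0325]
eef_rot: [0.185, 0.983, 0.002, 0.001]
contact_force: [1.1, 5.8, -4.4]
opening: 0.261
finger_force: 59.9
```

Request:
send_rows:
  motion:
    - {"x":0,"y":1.2,"z":0,"rx":0,"ry":0,"rz":0,"jaw":0}
    - {"x":0,"y":-0.5,"z":0,"rx":0,"ry":0,"rz":0,"jaw":0}
    - {"x":0,"y":-0.4,"z":0,"rx":0,"ry":0,"rz":0,"jaw":0}
    - {"x":0,"y":-0.4,"z":0,"rx":0,"ry":0,"rz":0,"jaw":0}
    - {"x":0,"y":-0.1,"z":0,"rx":0,"ry":0,"rz":0,"jaw":0}

```text
clock: 13.45
tool_pos: [0.6471, 0.0379, 0.0326]
eef_rot: [0.184, 0.983, 0.003, 0.001]
contact_force: [1.9, 8.8, -6.4]
opening: 0.265
finger_force: 59.9
```

Request:
send_rows:
  motion:
    - {"x":0,"y":1.2,"z":0,"rx":0,"ry":0,"rz":0,"jaw":0}
    - {"x":0,"y":-0.4,"z":0,"rx":0,"ry":0,"rz":0,"jaw":0}
    - {"x":0,"y":-0.4,"z":0,"rx":0,"ry":0,"rz":0,"jaw":0}
    - {"x":0,"y":-0.4,"z":0,"rx":0,"ry":0,"rz":0,"jaw":0}
    - {"x":0,"y":-0.3,"z":0,"rx":0,"ry":0,"rz":0,"jaw":0}

```text
clock: 13.95
tool_pos: [0.6468, 0.0373, 0.0328]
eef_rot: [0.183, 0.983, 0.005, 0.002]
contact_force: [4.1, 13.8, -5.1]
opening: 0.264
finger_force: 59.9
```

Request:
send_rows:
  motion:
    - {"x":0,"y":1.4,"z":0,"rx":0,"ry":0,"rz":0,"jaw":0}
    - {"x":0,"y":-0.5,"z":0,"rx":0,"ry":0,"rz":0,"jaw":0}
    - {"x":0,"y":-0.4,"z":0,"rx":0,"ry":0,"rz":0,"jaw":0}
    - {"x":0,"y":-0.4,"z":0,"rx":0,"ry":0,"rz":0,"jaw":0}
    - {"x":0,"y":-0.2,"z":0,"rx":0,"ry":0,"rz":0,"jaw":0}

```text
clock: 14.45
tool_pos: [0.6466, 0.0368, 0.0327]
eef_rot: [0.183, 0.983, 0.005, 0.002]
contact_force: [5.1, 15.7, -7.1]
opening: 0.264
finger_force: 59.9
```

Request:
send_rows:
  motion:
    - {"x":0,"y":1.4,"z":0,"rx":0,"ry":0,"rz":0,"jaw":0}
    - {"x":0,"y":-0.5,"z":0,"rx":0,"ry":0,"rz":0,"jaw":0}
    - {"x":0,"y":-0.4,"z":0,"rx":0,"ry":0,"rz":0,"jaw":0}
    - {"x":0,"y":-0.4,"z":0,"rx":0,"ry":0,"rz":0,"jaw":0}
    - {"x":0,"y":-0.25,"z":0,"rx":0,"ry":0,"rz":0,"jaw":0}

```text
clock: 14.95
tool_pos: [0.6464, 0.0364, 0.0328]
eef_rot: [0.183, 0.983, 0.006, 0.002]
contact_force: [4.8, 17.4, -6.7]
opening: 0.266
finger_force: 59.9
```

Request:
send_rows:
  motion:
    - {"x":0,"y":1.4,"z":0,"rx":0,"ry":0,"rz":0,"jaw":0}
    - {"x":0,"y":-0.5,"z":0,"rx":0,"ry":0,"rz":0,"jaw":0}
    - {"x":0,"y":-0.4,"z":0,"rx":0,"ry":0,"rz":0,"jaw":0}
    - {"x":0,"y":-0.4,"z":0,"rx":0,"ry":0,"rz":0,"jaw":0}
    - {"x":0,"y":-0.25,"z":0,"rx":0,"ry":0,"rz":0,"jaw":0}

```text
clock: 15.45
tool_pos: [0.6461, 0.036, 0.0329]
eef_rot: [0.183, 0.983, 0.007, 0.003]
contact_force: [5.6, 18.8, -7.4]
opening: 0.265
finger_force: 60.0
```

Request:
send_rows:
  motion:
    - {"x":0,"y":1.4,"z":0,"rx":0,"ry":0,"rz":0,"jaw":0}
    - {"x":0,"y":-0.5,"z":0,"rx":0,"ry":0,"rz":0,"jaw":0}
    - {"x":0,"y":-0.4,"z":0,"rx":0,"ry":0,"rz":0,"jaw":0}
    - {"x":0,"y":-0.4,"z":0,"rx":0,"ry":0,"rz":0,"jaw":0}
    - {"x":0,"y":-0.25,"z":0,"rx":0,"ry":0,"rz":0,"jaw":0}

```text
clock: 15.95
tool_pos: [0.6458, 0.0355, 0.0329]
eef_rot: [0.182, 0.983, 0.008, 0.003]
contact_force: [6.0, 21.7, -8.0]
opening: 0.263
finger_force: 60.0
```

Request:
send_rows:
  motion:
    - {"x":0,"y":1.5,"z":0,"rx":0,"ry":0,"rz":0,"jaw":0}
    - {"x":0,"y":2,"z":0,"rx":0,"ry":0,"rz":0,"jaw":0}
    - {"x":0,"y":2,"z":0,"rx":0,"ry":0,"rz":0,"jaw":0}
    - {"x":0,"y":0,"z":0,"rx":0,"ry":0,"rz":0,"jaw":0}
    - {"x":0,"y":0,"z":0,"rx":0,"ry":0,"rz":0,"jaw":0}

```text
clock: 16.45
tool_pos: [0.6626, 0.0761, 0.0318]
eef_rot: [0.186, 0.983, -0.001, -0.0]
contact_force: [-0.2, -0.3, -2.6]
opening: 0.262
finger_force: 59.9
```

Run:
```python
from h import *
snap('scene','s5');snap('wrist','w5');st=get_state();print(st['clock'],st['tool_pos'],st['contact_force'],st['eef_rot'])
a=cv2.resize(cv2.imread('pics/s5.png')[150:250,290:430],None,fx=4,fy=4,interpolation=cv2.INTER_CUBIC)
b=cv2.imread('pics/w5.png')[80:280];b=cv2.resize(b,(560,175));cv2.imwrite('pics/c5.png',np.vstack([a,b]))
```

```text
16.55 [0.6625737  0.0748241  0.03186819] [-0.47881265  0.12127974 -3.59408718] [ 1.86272539e-01  9.82496581e-01 -1.69849780e-03 -3.52731315e-04]
```

View pics/c5.png

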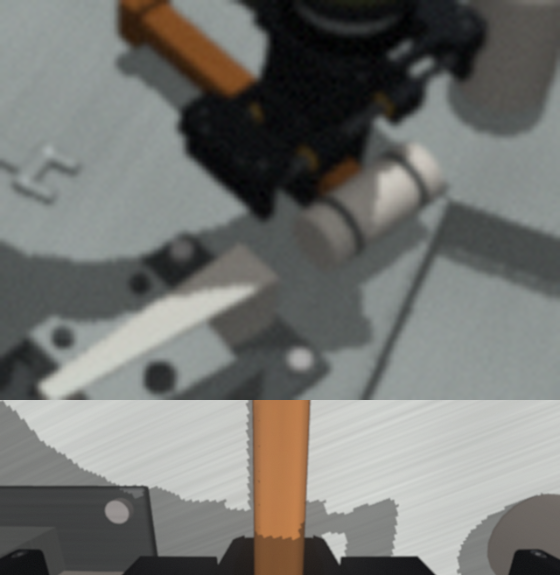

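The wedge stands upright in the slot with its tail top corners at crop (245,243) and (278,275). The mallet hasn't slipped in the grip. The last tap peaked at about 22 N, so I'm taking the mallet back to the mat.

Request:
send_rows:
  motion:
    - {"x":0,"y":0,"z":-2.5,"rx":0,"ry":0,"rz":0,"jaw":0}
    - {"x":0,"y":0,"z":-2.5,"rx":0,"ry":0,"rz":0,"jaw":0}
    - {"x":0,"y":0,"z":-2,"rx":0,"ry":0,"rz":0,"jaw":0}
    - {"x":2.5,"y":1,"z":0,"rx":0,"ry":0,"rz":0,"jaw":0}
    - {"x":3.7,"y":2,"z":0,"rx":0,"ry":0,"rz":0,"jaw":0}

```text
clock: 17.05
tool_pos: [0.618, 0.1224, 0.1029]
eef_rot: [0.19, 0.982, -0.002, 0.002]
contact_force: [-0.3, 1.8, -3.8]
opening: 0.268
finger_force: 59.9
```

Request:
send_rows:
  motion:
    - {"x":4,"y":2.2,"z":0,"rx":0,"ry":0,"rz":0,"jaw":0}
    - {"x":4,"y":2.2,"z":0,"rx":0,"ry":0,"rz":0,"jaw":0}
    - {"x":4,"y":2.2,"z":0,"rx":0,"ry":0,"rz":0,"jaw":0}
    - {"x":4,"y":2.2,"z":0,"rx":0,"ry":0,"rz":0,"jaw":0}
    - {"x":4,"y":2.2,"z":0,"rx":0,"ry":0,"rz":0,"jaw":0}

```text
clock: 17.55
tool_pos: [0.4696, 0.3028, 0.1024]
eef_rot: [0.187, 0.982, -0.001, 0.0]
contact_force: [0.8, 0.9, -3.9]
opening: 0.262
finger_force: 59.9
```

Request:
send_rows:
  motion:
    - {"x":3,"y":1.2,"z":0,"rx":0,"ry":0,"rz":0,"jaw":0}
    - {"x":0,"y":0,"z":0,"rx":0,"ry":0,"rz":-0.08,"jaw":0}
    - {"x":0,"y":0,"z":0,"rx":0,"ry":0,"rz":-0.07,"jaw":0}
    - {"x":0,"y":0,"z":0,"rx":0,"ry":0,"rz":0,"jaw":0}
    - {"x":0,"y":0,"z":0,"rx":0,"ry":0,"rz":0,"jaw":0}

```text
clock: 18.05
tool_pos: [0.4472, 0.3243, 0.1023]
eef_rot: [0.113, 0.994, -0.0, 0.0]
contact_force: [-0.3, -0.4, -3.4]
opening: 0.269
finger_force: 59.9
```

Next I lower from z 0.102 to about 0.020 (8.2 cm), slowly at the end.

Request:
send_rows:
  motion:
    - {"x":0,"y":0,"z":2.5,"rx":0,"ry":0,"rz":0,"jaw":0}
    - {"x":0,"y":0,"z":2.5,"rx":0,"ry":0,"rz":0,"jaw":0}
    - {"x":0,"y":0,"z":1.5,"rx":0,"ry":0,"rz":0,"jaw":0}
    - {"x":0,"y":0,"z":0.8,"rx":0,"ry":0,"rz":0,"jaw":0}
    - {"x":0,"y":0,"z":0.4,"rx":0,"ry":0,"rz":0,"jaw":0}

```text
clock: 18.55
tool_pos: [0.4466, 0.3253, 0.0247]
eef_rot: [0.112, 0.994, -0.0, -0.0]
contact_force: [0.6, -0.1, -3.6]
opening: 0.261
finger_force: 59.9
```

Request:
send_rows:
  motion:
    - {"x":0,"y":0,"z":0.2,"rx":0,"ry":0,"rz":0,"jaw":0}
    - {"x":0,"y":0,"z":0.15,"rx":0,"ry":0,"rz":0,"jaw":0}
    - {"x":0,"y":0,"z":0.1,"rx":0,"ry":0,"rz":0,"jaw":0}
    - {"x":0,"y":0,"z":0,"rx":0,"ry":0,"rz":0,"jaw":0}
    - {"x":0,"y":0,"z":0,"rx":0,"ry":0,"rz":0,"jaw":0}

```text
clock: 19.05
tool_pos: [0.4467, 0.3257, 0.0211]
eef_rot: [0.111, 0.994, 0.0, 0.0]
contact_force: [-0.2, 0.5, -3.4]
opening: 0.264
finger_force: 59.9
```

Request:
send_rows:
  motion:
    - {"x":0,"y":0,"z":0.1,"rx":0,"ry":0,"rz":0,"jaw":0}
    - {"x":0,"y":0,"z":0.1,"rx":0,"ry":0,"rz":0,"jaw":0}
    - {"x":0,"y":0,"z":0.05,"rx":0,"ry":0,"rz":0,"jaw":0}
    - {"x":0,"y":0,"z":0,"rx":0,"ry":0,"rz":0,"jaw":0}
    - {"x":0,"y":0,"z":0,"rx":0,"ry":0,"rz":0,"jaw":0}

```text
clock: 19.55
tool_pos: [0.4466, 0.3257, 0.0188]
eef_rot: [0.111, 0.994, 0.0, 0.0]
contact_force: [-0.4, -1.2, 6.2]
opening: 0.263
finger_force: 59.9
```

Touched down. I'll release and rise.

Request:
send_rows:
  motion:
    - {"x":0,"y":0,"z":-0.05,"rx":0,"ry":0,"rz":0,"jaw":3}
    - {"x":0,"y":0,"z":0,"rx":0,"ry":0,"rz":0,"jaw":4}
    - {"x":0,"y":0,"z":0,"rx":0,"ry":0,"rz":0,"jaw":6}
    - {"x":0,"y":0,"z":0,"rx":0,"ry":0,"rz":0,"jaw":7}
    - {"x":0,"y":0,"z":0,"rx":0,"ry":0,"rz":0,"jaw":7}

```text
clock: 20.05
tool_pos: [0.4465, 0.3256, 0.0186]
eef_rot: [0.111, 0.994, 0.0, -0.0]
contact_force: [0.6, -0.2, -0.6]
opening: 0.677
finger_force: 0.0
```

Request:
send_rows:
  motion:
    - {"x":0,"y":0,"z":-1,"rx":0,"ry":0,"rz":0,"jaw":7}
    - {"x":0,"y":0,"z":-3,"rx":0,"ry":0,"rz":0,"jaw":7}
    - {"x":0,"y":0,"z":-4,"rx":0,"ry":0,"rz":0,"jaw":7}
    - {"x":0,"y":0,"z":-4,"rx":0,"ry":0,"rz":0,"jaw":7}
    - {"x":0,"y":0,"z":0,"rx":0,"ry":0,"rz":0,"jaw":7}

```text
clock: 20.55
tool_pos: [0.449, 0.3276, 0.1441]
eef_rot: [0.111, 0.994, 0.004, 0.003]
contact_force: [0.9, 1.3, 0.9]
opening: 0.793
finger_force: 0.0
```

Run:
```python
from h import *
snap('scene','s6');st=get_state();print(st['clock'],st['tool_pos'],st['contact_force'],st['opening'])
```

```text
20.6 [0.44794655 0.32665432 0.14179941] [0.0451865  0.10663493 0.21465284] 0.7923176006887197
```

View pics/s6.png

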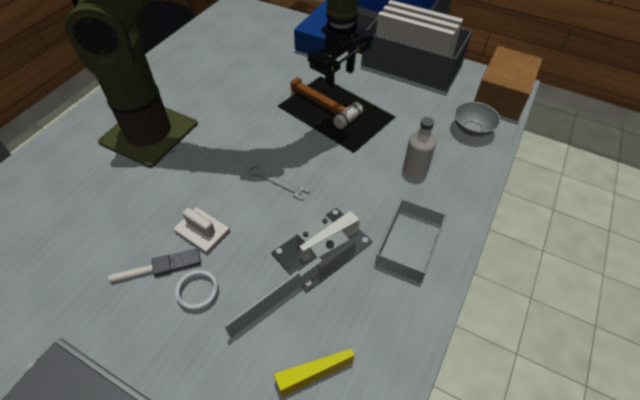

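The mallet lies flat on the mat with its head at (347,115). The wedge stands in its slot at (330,232), the bystanders haven't moved, and the gripper is clear.

```bash
python3 -c "
from plant import *
print(finish_job())"
```

```text
the job is handed in; nothing more can be done
None
```

I knocked the wedge in with light taps, the last peaking at about 22–23 N. I stopped there without a repeat tap, and its squeeze could not be measured. The mallet is back flat on the mat, the gripper is clear, and the job is handed in at about 21 s with no verdict returned.

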